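Prime the bench filter unit and close its shut-off lever

ROBOT

A 6-joint arm with a two-finger parallel gripper is mounted at the origin on the work surface. World frame = base frame: x ahead of the robot, y to its left, z up, the work surface at z = 0. Lengths are in m, angles in rad, forces in N, time in s.
With the tool pointing down it reaches from about 0.3 to 0.875 m from the base axis. Payload 6.4 kg.
Tool frame: the origin (TCP) lies midway between the tips of the shut fingers; the grasp point (between the pads) lies 19 mm behind it; z points along the fingers, y is the line along which they close (so a half turn about z gives the same grasp; the last joint's range is limited). The gripper opens to 85 mm and grips with 20 to 120 N. Pads are 22 mm wide; open, the fingers measure 114 mm over their backs; the gripper's body (76 mm by 85 mm) begins 54 mm behind the grasp point. The pads swing forward as they close: fully open they stand 13 mm farther back than shut.
Start: joints at [1.095, 0.181, 1.607, -0, 1.354, -0.206], TCP at [0.153, 0.554, 0.231] pointing down, gripper open.
Joint ranges: [-2.99, 2.99], [-0.89, 2.07], [0.3, 2.58], [-1.14, 4.28], [0, 2.63], [-3.12, 3.12]. Speed limits (rad/s): [2.57, 2.57, 3.01, 3.14, 3.14, 3.14].

INTERFACE

Orientations are given as a unit quaternion [w, x, y, z].
In Python, from bench import ctrl gives the robot as it stands. The module is installed in compiled form; this text tells all that it offers.
- The arm moves only by the tool move_arm, never from a script. Its argument "plan" is one flat list of numbers, 6 for each row, row after row: the shift along the world's x, y, z in units of 50 mm (1.0 is 50 mm), then the turn, a rotation vector about the world's x, y, z in rad. A call has 1 to 10 rows; each row is the pose to reach, as a shift and turn from the pose commanded when the call began; what a row does not reach only later rows make up. A row lasts 1/8 s, in which the tool goes at most 62.5 mm and 10.7 degrees, less where a joint would pass 70% of its speed; a pose out of reach is approached as far as the arm can. A call with a gripper value outside its range is refused whole. "grip" is the finger opening in mm, from 0 to 85.4, set as the call begins (left out, the last holds). The fingers move at their own pace and stop on an object; the grip force is fixed at half the most. Time passes only in rows, so rows that repeat a pose let the fingers close. It gives the time, the measured TCP pose, the force, the opening and the grip force at its end, in the units of the state.
- ctrl.get_obs(): the state, without advancing time (a new reading comes with each control period).
- ctrl.camera(name): name is "scene" or "top" or "wrist"; returns a dict with "pixels" (480x640x3 uint8, red, green, blue), "fx", "fy", "cx", "cy" (pixels), "origin" and "attitude" of the camera in the world. Camera axes: x right, y down, z forward; pixel columns grow to the right and rows downward; lengths in m; the calibration is good to about 2 mm. The wrist camera is an equidistant fisheye: a pixel r from the principal point sees the ray r / f radians off the axis. A picture is of the moment at which its call begins. There is no depth.
- ctrl.hand_in(): hands the job in; it is judged then, once.
The state is a dict: "time_s": time; "q": joint angles; "dq": joint speeds; "joint_efforts": joint torques, N m; "eef_pos": TCP position; "eef_rot": TCP orientation; "wrist_force": force on the tool from outside, world axes, zero at the start; "torque": the same for the moment, N m; "opening": opening from 0.0 (shut) to 1.0 (fully open); "grasp_force": force on a finger pad.
Only numpy, scipy, OpenCV 4.12 (cv2) and the standard library are available. Lean on these libraries where they do the work, as an engineer would, in place of code of your own. Each camera call takes 0.05 s, during which the arm holds its last target. There are 200 camera calls.

TASK

Prime the little pump unit on the desk: press the pump's black plunger down and let it spring back up, again and again, until the indicator pin beside it pops fully out. Only then push the shut-off lever round as far as it goes, so that it lies square across the pipe, and leave the plunger up. Do not touch the pin, and leave all the loose things standing and lying where they are.

Things in the scene. Friction and masses are not known exactly. Their poses are not given: they have to be found in the camera images.
- unit: the pump unit, fixed to the table: steel base plate 130 (x) x 320 (y) x 12 mm. Origin on the table below the plunger axis, z up, x roughly away from the robot. At x 0 in its frame: aluminium pump at y 0 (92 mm across, 105 mm tall), brass indicator housing with the pin at y +95 mm (58 mm across, 115 mm tall), valve with lever at y -130 mm; the pipe joins them.
- plunger (a joint): how far the plunger is pressed, m: 0 up, 0.030 at its bottom stop. A spring pushes it up: about 6 N to start, about 11 N near the bottom; let go, it rises by itself in under 0.3 s. A stroke counts in full when pressed at least 0.026 and let up to within 0.002.
- plunger_top (a point): centre of the flat top of the plunger's black round cap (60 mm across, 17 mm thick, on a 16 mm rod); 164 mm above the table when up, 134 mm when fully pressed; moves with the plunger.
- pin (a joint): how far the indicator pin stands out, m. Starts between 0 and 0.020; each full stroke of the plunger lifts it about 0.010 (0.005 to 0.013) and it stays there; past about 0.040 it pops by itself to its stop at 0.050 (fully out), and the plunger then no longer moves it. 2 to 5 full strokes are needed.
- pin_top (a point): top of the steel indicator pin (12 mm across, upright): 119 mm above the table when pin is 0, 169 mm when fully out. Not to be touched.
- lever (a joint): angle of the shut-off lever, rad: 0 = along the pipe, pointing to the unit's -y (open); 1.571 = its stop, square across the pipe, pointing to the unit's +x, away from the robot (shut). It turns counter-clockwise seen from above, starts between 0 and 0.3, takes about 2 N at its end and stays where it is left.
- lever_pivot (a point): point on the lever's upright axis at the lever's mid-height, 74 mm above the table; fixed to the unit at x 0, y -130 mm. Below it the pipe, along the unit's y axis at x 0 down to y -187 mm, reaches up to 42 mm above the table (49 mm at its end collar, 51 mm at the valve block, 30 x 50 mm).
- lever_tip (a point): end of the flat lever, on its centre line at mid-height, 91 mm from the pivot, 74 mm above the table. The lever is a level bar 14 mm wide, 8 mm thick; its outer 45 mm carry a black grip 18 mm wide, 12 mm thick (underside 68 mm, top 80 mm above the table).
- spare_filter: white spin-on filter canister, 78 mm across, 95 mm tall, standing just beyond the pump; origin under its centre. Bystander.
- carton: small blue carton with a paper band, 50 x 50 x 90 mm tall, standing just beyond the pipe; origin under its centre. Bystander.
- bearing: steel ring, 40 mm across, 12 mm tall, lying on the unit's base plate on the robot's side of the pipe, between pump and lever valve; origin under its centre. Bystander.
- screwdriver: screwdriver with a black handle, 190 mm long, lying on the table along the robot's side of the unit; body origin on its underside near mid-length. Bystander.
- mug: white mug, 80 mm across, 95 mm tall, on the table well to one side; origin under its centre. Bystander.
- jar: glass jar with a grey cap, 66 mm across, 80 mm tall, on the table well to one side; origin under its centre. Bystander.
- tape: cardboard-brown roll, 90 mm across, 40 mm tall, lying flat on the table well to one side; origin under its centre. Bystander.

How it is judged:
On the way, in this order (a step that is already met when the one before it is completed fails the run):
1. the pin has been pumped fully out while the lever was still open (value of joint pin above 0.046 m and value of joint lever below 0.6 rad), for 0.2 s.
2. the lever has been pushed round to its stop (value of joint lever above 1.4 rad and value of joint pin above 0.046 m), for 0.2 s.
At the end, for the whole second after the job is handed in: The pin stands fully out (more than 46 of its 50 mm), the lever is shut (within about 10 degrees of its stop), the plunger is up (within 4 mm), and every loose thing is within 25 mm of where it was (all of step 2 and value of joint plunger below 0.004 m and distance of each of spare_filter, carton, bearing, screwdriver, mug, jar, tape from where it was at the start of the episode below 0.025 m); the robot touches nothing.
It fails at once if the pin is touched (contact force between any of the fingers, the arm and pin above 0.5 N).
It fails at once if a loose thing is picked up, knocked over or shifted (distance of any of spare_filter, carton, bearing, screwdriver, mug, jar, tape from where it was at the start of the episode above 0.025 m).
It also fails if it takes over 58 s, if anything falls off the work surface, if the arm or the gripper's body presses on something with over 40 N, if the wrist force passes 120 N, or if a joint passes its speed limit or range.

## Working session

There is one attempt and no reset: what is moved stays moved. The work goes in short steps, Python scripts to look and compute and a tool call to move; the robot and the scene stay as the last step left them, time stands still between calls to the robot, and variables do not carry over. Pictures are saved under pics/ and viewed, at most 10 in all, crops included, and the job is handed in when it is done.

Besides the shell and the picture viewer there is one more tool, called as name(argument=value, ...) on one line, values as JSON. move_arm: Moves the arm, as the interface text tells. Its arguments: {"type":"object","properties":{"plan":{"type":"array"},"grip":{"type":"number"}},"required":["plan"]}

```bash
mkdir -p pics
cat > h.py <<'E'
import numpy as np, cv2
from bench import ctrl
from scipy.spatial.transform import Rotation as R
def snap(n,f):
    c=ctrl.camera(n); cv2.imwrite('pics/'+f,cv2.cvtColor(c['pixels'],cv2.COLOR_RGB2BGR)); np.save('pics/'+f+'.npy',c,allow_pickle=True); return c
def load(f): return np.load('pics/'+f+'.npy',allow_pickle=True).item()
def rot(c):
    a=np.array(c['attitude'],float)
    return a if a.shape==(3,3) else R.from_quat(a,scalar_first=True).as_matrix()
def onz(c,u,v,z):
    d=rot(c)@np.array([(u-c['cx'])/c['fx'],(v-c['cy'])/c['fy'],1]); o=np.array(c['origin'])
    return o+d*(z-o[2])/d[2]
def proj(c,p):
    q=rot(c).T@(np.array(p)-c['origin']); return q[0]/q[2]*c['fx']+c['cx'],q[1]/q[2]*c['fy']+c['cy']
E
python3 - <<'E'
from h import *
for n in('scene','top'):
    c=snap(n,n+'1.png'); print({k:c[k] for k in c if k!='pixels'})
o=ctrl.get_obs(); print(o['time_s'],o['eef_pos'],o['eef_rot'],o['wrist_force'])
E
```

```text
{'fx': 468.79520410969883, 'fy': 468.79520410969883, 'cx': 320.7059274902484, 'cy': 243.87498453774577, 'origin': array([1.4564687 , 0.03957124, 0.98787884]), 'attitude': array([-0.27899207,  0.64786641,  0.64914196, -0.28468799])}
{'fx': 523.1993074289192, 'fy': 523.1993074289192, 'cx': 311.53637930481847, 'cy': 243.17237604654272, 'origin': array([ 0.35358803, -0.00359542,  1.38667691]), 'attitude': array([ 0.05424408, -0.70332278,  0.70697635, -0.05078476])}
0.1 [0.15300599 0.5537433  0.23045526] [-2.80060191e-04  1.34498927e-01  9.90913403e-01 -7.66327262e-04] [-0.53699481 -0.18538277  0.68378065]
```

View pics/scene1.png

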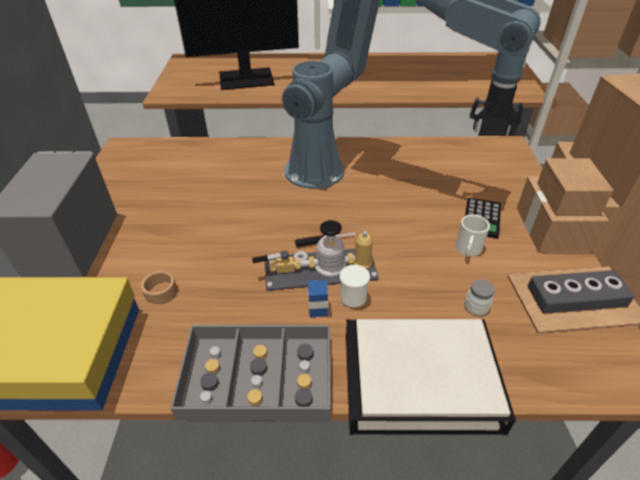

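View pics/top1.png

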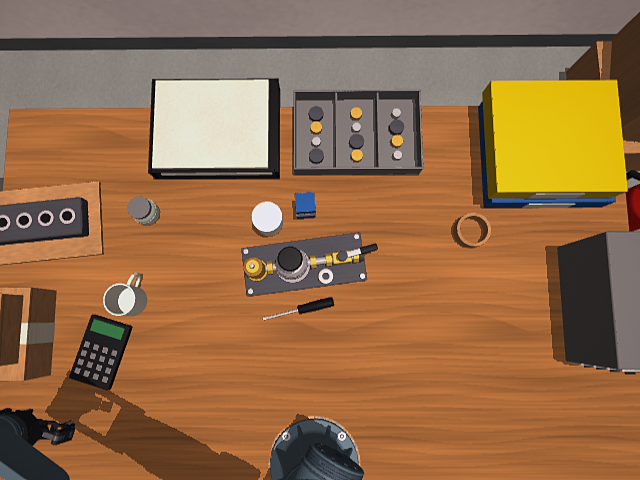

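The scene view shows the unit at about (320,260). In the top view the plunger cap is at (290,259), the pin at (255,265), the lever grip at (370,249), the filter at (267,219), the carton at (305,205), the bearing at (326,276) and the screwdriver at (300,309).

Run:
```python
from h import *
c=load('top1.png'); im=cv2.cvtColor(c['pixels'],cv2.COLOR_RGB2BGR); hsv=cv2.cvtColor(im,cv2.COLOR_BGR2HSV)
# plate + dark stuff: low saturation/grey-not-wood
x0,y0,x1,y1=230,220,390,305
roi=hsv[y0:y1,x0:x1]
dark=(roi[...,2]<45).astype(np.uint8)
n,l,s,cen=cv2.connectedComponentsWithStats(dark)
for i in range(1,n):
    if s[i,4]>25:
        print('dark',s[i],cen[i]+[x0,y0], cv2.minAreaRect(np.argwhere(l==i)[:,::-1].astype(np.float32)+[x0,y0]) if 0 else '')
wood=((roi[...,0]<18)&(roi[...,1]>110)).astype(np.uint8)
pl=((roi[...,1]<70)&(roi[...,2]>50)&(roi[...,2]<110)).astype(np.uint8)
n,l,s,cen=cv2.connectedComponentsWithStats(pl)
for i in range(1,n):
    if s[i,4]>100: print('plate',s[i],cen[i])
pts=np.argwhere(pl>0)[:,::-1].astype(np.float32)+np.float32([x0,y0])
b=cv2.boxPoints(cv2.minAreaRect(pts)); print(b)
for p in b: print(onz(c,*p,0.012))
big=cv2.resize(im[195:320,230:390],None,fx=5,fy=4.8*5/4.8,interpolation=cv2.INTER_CUBIC)[:600]
cv2.imwrite('pics/z.png',big[:, :800])
```

```text
dark [130  24  17   8  33] [367.6969697  246.42424242] 
dark [48 27 24 24 93] [289.12903226 258.02150538] 
dark [ 74  78  30   7 123] [321.29268293 301.68292683] 
plate [  12   12  135   64 3502] [77.9234723  43.20988007]
plate [ 49  28  23  22 353] [59.98300283 38.59206799]
[[237.60165 294.0831 ]
 [245.17972 216.40776]
 [377.81967 229.34824]
 [370.2416  307.02356]]
[0.4256788  0.19704919 0.012     ]
[0.63299524 0.1800824  0.012     ]
[ 0.5957731  -0.17420591  0.012     ]
[ 0.39029435 -0.14961866  0.012     ]
```

View pics/z.png

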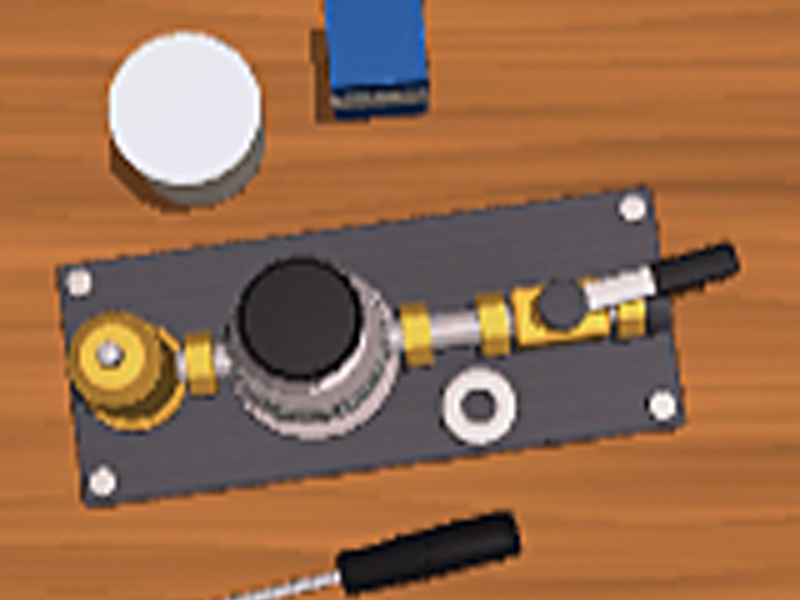

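The zoomed crop (5×, offset 230,195) shows the cap centre at (299,319), pin top at (111,353), lever hub at (563,303), lever tip at (738,259), and plate corners at (57,268), (650,187), (685,428) and (86,507). The filter top is at (186,108), radius 77, the carton top spans about (327..427, ..85), and the bearing is at (480,404).

Run:
```python
from h import *
c=load('top1.png')
P=lambda X,Y,z:onz(c,230+X/5-.4,195+Y/5-.4,z)
cs=np.array([P(*a,.012) for a in((57,268),(650,187),(685,428),(86,507))])
print(cs); 
loc=np.array([[.065,.16],[.065,-.16],[-.065,-.16],[-.065,.16]])
# 2D rigid fit incl. cap, hub
pts=[*cs,P(299,319,.164),P(563,303,.080)]; L=np.vstack([loc,[0,0],[0,-.13]])
W=np.array(pts)[:,:2]; a=L-L.mean(0); b=W-W.mean(0)
th=np.arctan2((a[:,0]*b[:,1]-a[:,1]*b[:,0]).sum(),(a*b).sum())
Rm=np.array([[np.cos(th),-np.sin(th)],[np.sin(th),np.cos(th)]]); t=W.mean(0)-Rm@L.mean(0)
print('yaw',th,'org',t); print('resid mm',((L@Rm.T+t-W)*1e3).round(1))
u=lambda p:Rm.T@(np.array(p)[:2]-t)
tip=P(738,259,.080); d=u(tip)-[0,-.13]; print('tip local',u(tip),'lever ang',np.arctan2(d[0],-d[1]),np.hypot(*d))
for z in(.119,.13,.14):print('pin local',z,u(P(111,353,z)))
print('filter',P(186,108,.095),u(P(186,108,.095)))
for q in((427,82),(332,87)): print('carton near top corner',P(*q,.09),u(P(*q,.09)))
print('bearing',u(P(480,404,.024)))
s=load('scene1.png'); 
for z in (.0,.01,.02): print('pin scene px',z,proj(s,[*(Rm@[0,.095]+t),.119+z]))
print('cap scene',proj(s,[*t,.164]), 'tip', proj(s,tip))
```

```text
[[ 0.5470474   0.18998175  0.012     ]
 [ 0.58887994 -0.12553278  0.012     ]
 [ 0.46031977 -0.14155361  0.012     ]
 [ 0.42055305  0.17286087  0.012     ]]
yaw 0.12987375817976285 org [0.50317291 0.03403887]
resid mm [[ -0.1  11.1]
 [ -0.5   9.3]
 [ -0.9   8.5]
 [ -2.6  11.4]
 [  2.4 -20.2]
 [  1.7 -20.2]]
tip local [ 0.01113588 -0.20034597] lever ang 0.15699887166234258 0.07122193272764127
pin local 0.119 [0.00171444 0.11465498]
pin local 0.13 [0.00037021 0.11350437]
pin local 0.14 [-0.00085182  0.11245837]
filter [0.6163393  0.11454574 0.095     ] [0.12263969 0.0651728 ]
carton near top corner [ 0.63004506 -0.00685622  0.09      ] [ 0.12050739 -0.05698176]
carton near top corner [0.62774818 0.04120784 0.09      ] [ 0.12445458 -0.00902501]
bearing [-0.03921196 -0.06318134]
pin scene px 0.0 (np.float64(356.5180455907025), np.float64(235.31927157440188))
pin scene px 0.01 (np.float64(356.68305755815663), np.float64(232.6195979312698))
pin scene px 0.02 (np.float64(356.84982257014394), np.float64(229.89124365245667))
cap scene (np.float64(322.4186027465942), np.float64(225.9850025862308)) tip (np.float64(250.89865920363883), np.float64(258.0041331098856))
```

```bash
cat >> h.py <<'E'
def fit():
    c=load('top1.png')
    P=lambda X,Y,z:onz(c,230+X/5-.4,195+Y/5-.4,z)
    L=np.array([[.065,.13],[.065,-.19],[-.065,-.19],[-.065,.13],[0,0],[0,-.13]])
    W=np.array([*[P(*a,.012) for a in((57,268),(650,187),(685,428),(86,507))],P(299,319,.164),P(563,303,.080)])[:,:2]
    a=L-L.mean(0); b=W-W.mean(0)
    th=np.arctan2((a[:,0]*b[:,1]-a[:,1]*b[:,0]).sum(),(a*b).sum())
    Rm=np.array([[np.cos(th),-np.sin(th)],[np.sin(th),np.cos(th)]]); t=W.mean(0)-Rm@L.mean(0)
    return P,th,Rm,t,((L@Rm.T+t-W)*1e3).round(1)
E
python3 - <<'E'
from h import *
P,th,Rm,t,r=fit(); print(th,t); print(r)
u=lambda p:(Rm.T@(np.array(p)[:2]-t)).round(4)
tip=P(738,259,.080); d=u(tip)-[0,-.13]; print('tip',tip,u(tip),'ang',np.arctan2(d[0],-d[1]),np.hypot(*d))
for z in(.119,.13,.14):print('pin local',z,u(P(111,353,z)))
print('filter',P(186,108,.095),u(P(186,108,.095)))
for q in((427,82),(332,87)): print('carton',P(*q,.09),u(P(*q,.09)))
print('bearing',u(P(480,404,.024)))
s=load('scene1.png'); w=lambda x,y:Rm@[x,y]+t
for z in (.0,.01,.02): print('pin scene px',z,proj(s,[*w(0,.095),.119+z]))
print('cap scene',proj(s,[*t,.164]),'tip',proj(s,tip))
print('pin',w(0,.095),'pivot',w(0,-.13))
big=cv2.resize(cv2.cvtColor(s['pixels'],cv2.COLOR_RGB2BGR)[210:310,240:390],None,fx=5.3,fy=5.3,interpolation=cv2.INTER_CUBIC); cv2.imwrite('pics/zs.png',big)
print(R.from_quat(ctrl.get_obs()['eef_rot'],scalar_first=True).as_matrix().round(3))
E
```

```text
0.12960319921200233 [0.50059391 0.05387189]
[[ 1.2  1.2]
 [ 0.7 -0.6]
 [ 0.4 -1.4]
 [-1.2  1.5]
 [-0.2 -0.4]
 [-0.9 -0.4]]
tip [ 0.54016161 -0.16317764  0.08      ] [ 0.0112 -0.2203] ang 0.12340079636307641 0.09099192271844792
pin local 0.119 [0.0017 0.0947]
pin local 0.13 [0.0003 0.0935]
pin local 0.14 [-0.0009  0.0925]
filter [0.6163393  0.11454574 0.095     ] [0.1226 0.0452]
carton [ 0.63004506 -0.00685622  0.09      ] [ 0.1205 -0.0769]
carton [0.62774818 0.04120784 0.09      ] [ 0.1245 -0.029 ]
bearing [-0.0392 -0.0832]
pin scene px 0.0 (np.float64(363.6301181536797), np.float64(234.690978306118))
pin scene px 0.01 (np.float64(363.8324415868377), np.float64(231.99155166155472))
pin scene px 0.02 (np.float64(364.03691160054365), np.float64(229.26348504862412))
cap scene (np.float64(329.7951080334452), np.float64(225.34374945325757)) tip (np.float64(250.89865920363883), np.float64(258.0041331098856))
pin [0.48831604 0.14807515] pivot [ 0.51739519 -0.07503783]
[[-0.964  0.267 -0.001]
 [ 0.267  0.964 -0.001]
 [ 0.    -0.002 -1.   ]]
```

View pics/zs.png

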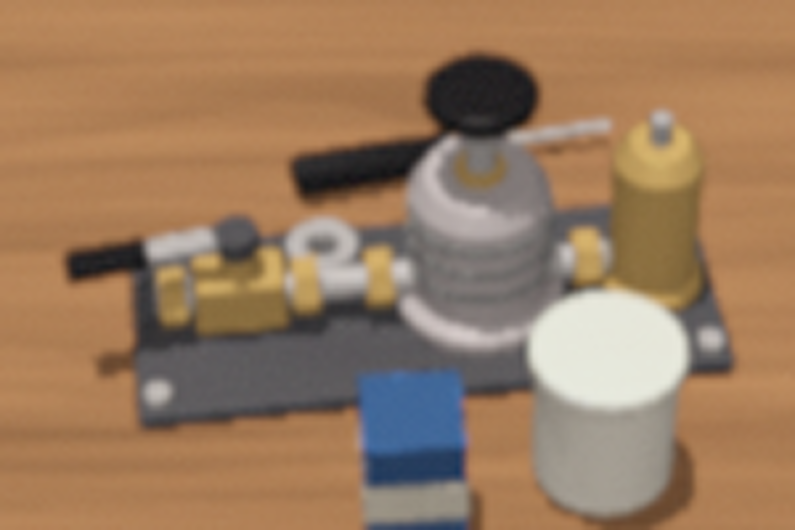

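Unit pose found: origin (0.5006, 0.0539), yaw 0.13, with fit residuals under 1.5 mm. The zoomed scene view shows the pin top at (661,115), about 11 mm out, and the lever grip pointing left at about 0.12 rad. I'll shut the fingers and move above the cap.

move_arm(plan=[0.35,-0.5,0,0,0,0,1.05,-1.5,0,0,0,0,1.75,-2.5,0,0,0,0,2.45,-3.5,0,0,0,0,3.15,-4.5,0,0,0,0,3.85,-5.5,0,0,0,0,4.55,-6.5,0,0,0,0,5.25,-7.5,0,0,0,0,5.95,-8.5,0,0,0,0,6.5,-9.4,0,0,0,0], grip=0)

```text
time_s: 1.35
eef_pos: [0.4791, 0.0821, 0.2311]
eef_rot: [-0.0, 0.135, 0.991, 0.0]
wrist_force: [-0.4, 0.9, 0.6]
opening: -0.001
grasp_force: 0.0
```

move_arm(plan=[0.45,-0.6,0,0,0,0,0.45,-0.6,0,0,0,0,0.45,-0.6,-0.5,0,0,0,0.45,-0.6,-0.5,0,0,0])

```text
time_s: 1.85
eef_pos: [0.4986, 0.0552, 0.2043]
eef_rot: [-0.003, 0.134, 0.991, 0.0]
wrist_force: [-0.1, 0.8, 0.7]
opening: 0.001
grasp_force: 0.0
```

move_arm(plan=[0,0,-0.5,0,0,0,0,0,-0.8,0,0,0,0,0,-1.1,0,0,0,0,0,-1.3,0,0,0,0,0,-1.4,0,0,0,0,0,-1.4,0,0,0,0,0,-1.4,0,0,0])

```text
time_s: 2.72
eef_pos: [0.5004, 0.0549, 0.1373]
eef_rot: [-0.0, 0.134, 0.991, 0.0]
wrist_force: [-6.0, 0.8, 9.5]
opening: -0.004
grasp_force: 4.8
```

move_arm(plan=[0,0,-0.06,0,0,0,0,0,-0.06,0,0,0,0,0,-0.06,0,0,0])

```text
time_s: 3.1
eef_pos: [0.5005, 0.0549, 0.1344]
eef_rot: [-0.0, 0.134, 0.991, 0.0]
wrist_force: [-5.3, 1.5, 10.1]
opening: -0.002
grasp_force: 4.9
```

move_arm(plan=[0,0,0.4,0,0,0,0,0,0.9,0,0,0,0,0,0.9,0,0,0,0,0,0.9,0,0,0,0,0,0.9,0,0,0])

```text
time_s: 3.72
eef_pos: [0.5, 0.0544, 0.1771]
eef_rot: [-0.001, 0.134, 0.991, -0.0]
wrist_force: [0.6, -0.3, -1.0]
opening: 0.001
grasp_force: 0.0
```

```bash
cat >> h.py <<'E'
def pinrow(f):
    # top of grey pin above the brass: strip around projected pin axis, rows where colour differs from wood
    P,th,Rm,t,_=fit(); s=snap('scene',f); im=s['pixels'].astype(int)
    hsv=cv2.cvtColor(s['pixels'],cv2.COLOR_RGB2HSV)
    p=Rm@[0,.095]+t
    zs=np.arange(.110,.180,.002)
    for z in zs[::-1]:
        x,y=proj(s,[*p,z]); x,y=int(round(x)),int(round(y))
        S=hsv[y,x-1:x+2,1].mean()
        if S<90: print('pin top z~',round(z,3),'pin~',round(z-.119,3)); break
    else: print('none')
E
python3 - <<'E'
from h import *
pinrow('s2.png')
E
```

```text
pin top z~ 0.14 pin~ 0.021
```

move_arm(plan=[0,0,-0.3,0,0,0,0,0,-0.7,0,0,0,0,0,-0.9,0,0,0,0,0,-0.9,0,0,0,0,0,-0.9,0,0,0,0,0,-0.4,0,0,0,0,0,0,0,0,0,0,0,0,0,0,0,0,0,0,0,0,0,0,0,0,0,0,0])

```text
time_s: 5.03
eef_pos: [0.4999, 0.0543, 0.1768]
eef_rot: [-0.001, 0.134, 0.991, -0.0]
wrist_force: [-0.8, 0.1, 0.2]
opening: 0.002
grasp_force: 0.0
```

```bash
python3 -c "
from h import *
pinrow('s3.png')"
```

```text
pin top z~ 0.152 pin~ 0.033
```

move_arm(plan=[0,0,-0.3,0,0,0,0,0,-0.7,0,0,0,0,0,-0.9,0,0,0,0,0,-0.9,0,0,0,0,0,-0.9,0,0,0,0,0,-0.4,0,0,0,0,0,0,0,0,0,0,0,0,0,0,0,0,0,0,0,0,0,0,0,0,0,0,0])

```text
time_s: 6.32
eef_pos: [0.4999, 0.0543, 0.1768]
eef_rot: [-0.001, 0.135, 0.991, -0.0]
wrist_force: [0.0, -0.2, -0.2]
opening: 0.003
grasp_force: 0.0
```

```bash
python3 -c "
from h import *
pinrow('s4.png')
im=cv2.imread('pics/s4.png'); cv2.imwrite('pics/s4z.png',cv2.resize(im[190:310,240:390],None,fx=5,fy=5,interpolation=cv2.INTER_CUBIC))
P,th,Rm,t,_=fit()
for a in np.arange(0.0,1.6,.15):
    for off in (.026,):
        r=.072; l=np.array([r*np.sin(a)-off*np.cos(a), -.13-r*np.cos(a)-off*np.sin(a)]); w=Rm@l+t
        print(round(a,2),w.round(4),'units from (.500,.0543):',((w-[.500,.0543])/.05).round(2))
"
```

```text
pin top z~ 0.172 pin~ 0.053
0.0 [ 0.5009 -0.1498] units from (.500,.0543): [ 0.02 -4.08]
0.15 [ 0.5123 -0.1514] units from (.500,.0543): [ 0.25 -4.11]
0.3 [ 0.5237 -0.1513] units from (.500,.0543): [ 0.47 -4.11]
0.45 [ 0.5351 -0.1495] units from (.500,.0543): [ 0.7  -4.08]
0.6 [ 0.546 -0.146] units from (.500,.0543): [ 0.92 -4.01]
0.75 [ 0.5563 -0.141 ] units from (.500,.0543): [ 1.13 -3.91]
0.9 [ 0.5657 -0.1344] units from (.500,.0543): [ 1.31 -3.77]
1.05 [ 0.574  -0.1265] units from (.500,.0543): [ 1.48 -3.62]
1.2 [ 0.5811 -0.1175] units from (.500,.0543): [ 1.62 -3.44]
1.35 [ 0.5867 -0.1075] units from (.500,.0543): [ 1.73 -3.24]
1.5 [ 0.5908 -0.0968] units from (.500,.0543): [ 1.82 -3.02]
```

View pics/s4z.png

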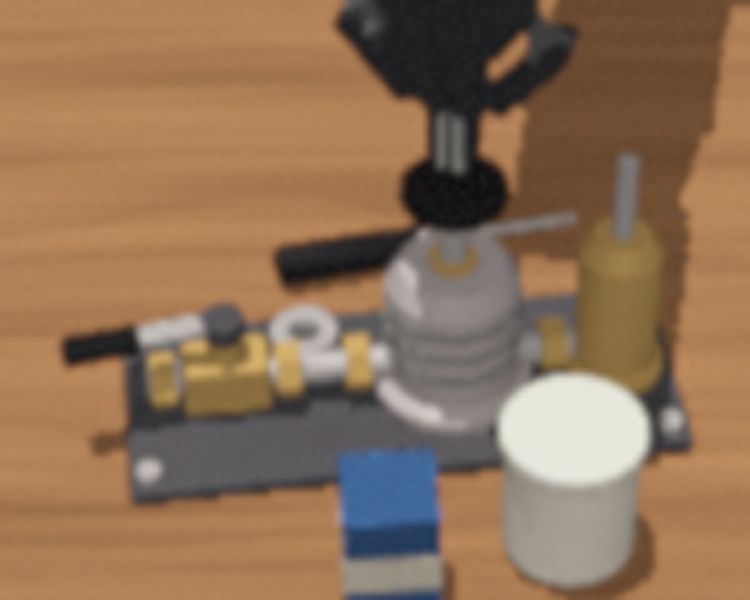

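The pin is fully out (top at (628,155) in the crop), the plunger is up and the lever is unmoved. I'll go round to the robot's side of the lever grip and down.

move_arm(plan=[0,-0.4,0.4,0,0,0,-0.15,-1.3,0.5,0,0,0,-0.35,-2.3,0.5,0,0,0,-0.5,-3.3,0.3,0,0,0,-0.5,-4.1,0,0,0,0,-0.5,-4.1,-0.8,0,0,0,-0.5,-4.1,-1.6,0,0,0,-0.5,-4.1,-2.1,0,0,0,-0.5,-4.1,-2.3,0,0,0,-0.5,-4.1,-2.3,0,0,0])

```text
time_s: 7.62
eef_pos: [0.4755, -0.1506, 0.0629]
eef_rot: [-0.001, 0.134, 0.991, 0.0]
wrist_force: [0.1, -1.3, -0.0]
opening: -0.001
grasp_force: 0.0
```

move_arm(plan=[0.3,0,0,0,0,0,0.55,0,0,0,0,0,0.75,0,0,0,0,0,0.97,0,0,0,0,0,1.2,0.02,0,0,0,0,1.42,0.09,0,0,0,0,1.63,0.19,0,0,0,0,1.81,0.33,0,0,0,0,1.81,0.33,0,0,0,0])

```text
time_s: 8.75
eef_pos: [0.5675, -0.1337, 0.0635]
eef_rot: [0.001, 0.134, 0.991, -0.0]
wrist_force: [-0.5, -0.6, -0.3]
opening: 0.001
grasp_force: 0.0
```

move_arm(plan=[0.17,0.15,0,0,0,0,0.31,0.33,0,0,0,0,0.42,0.53,0,0,0,0,0.48,0.68,0,0,0,0,0.5,0.78,0,0,0,0,0.5,0.78,0,0,0,0,0.5,0.78,0,0,0,0])

```text
time_s: 9.62
eef_pos: [0.5915, -0.0951, 0.0635]
eef_rot: [0.0, 0.135, 0.991, 0.0]
wrist_force: [0.0, -0.1, 0.1]
opening: -0.003
grasp_force: 0.0
```

```bash
python3 -c "
from h import *
c=snap('top','t5.png'); s=snap('scene','s5.png')
a=cv2.imread('pics/t5.png')[195:320,230:390]; b=cv2.imread('pics/s5.png')[190:310,240:390]
cv2.imwrite('pics/b5.png',np.hstack([cv2.resize(a,(400,312)),cv2.resize(b,(400,312))]))"
```

```text
(no output)
```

View pics/b5.png

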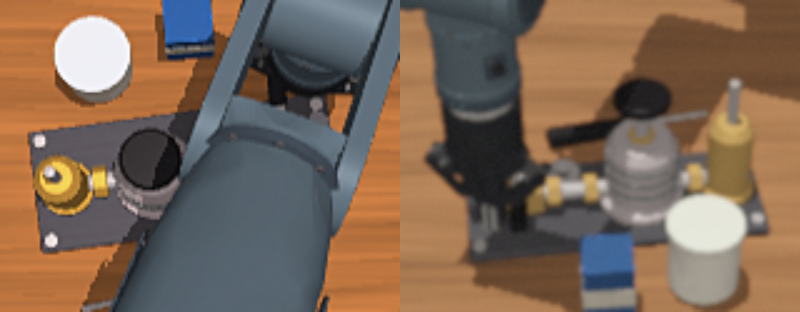

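The arm hides the lever, though it seems to lie between the fingers and the pump. No stop force has been felt yet, so I'll push on gently until the stop shows.

move_arm(plan=[0.02,0.06,0,0,0,0,0.03,0.12,0,0,0,0,0.03,0.12,0,0,0,0])

```text
time_s: 10.1
eef_pos: [0.5927, -0.0891, 0.0633]
eef_rot: [-0.0, 0.134, 0.991, -0.0]
wrist_force: [-0.8, -1.1, 0.9]
opening: 0.004
grasp_force: 0.6
```

move_arm(plan=[0,0.06,0,0,0,0,0,0.1,0,0,0,0,0,0.1,0,0,0,0])

```text
time_s: 10.48
eef_pos: [0.5928, -0.088, 0.0635]
eef_rot: [0.0, 0.134, 0.991, -0.003]
wrist_force: [-2.1, -14.8, -1.4]
opening: 0.002
grasp_force: 7.5
```

The stop is reached: 15 N with almost no further motion. I'll back off, lift and look.

move_arm(plan=[0,-0.3,0,0,0,0,0,-0.9,0,0,0,0,0,-0.9,0.6,0,0,0,0,-0.9,1.6,0,0,0,0,-1.5,2.6,0,0,0,0,-2.5,3,0,0,0,0,-3.5,3,0,0,0,0,-4.2,3,0,0,0,0,-4.6,3,0,0,0,0,-4.6,3,0,0,0])

```text
time_s: 11.72
eef_pos: [0.5926, -0.3149, 0.2129]
eef_rot: [-0.0, 0.135, 0.991, 0.0]
wrist_force: [1.0, 0.6, 0.1]
opening: -0.001
grasp_force: 0.0
```

```bash
python3 -c "
from h import *
c=snap('top','t6.png'); pinrow('s6.png')
a=cv2.imread('pics/t6.png')[195:320,230:390]; b=cv2.imread('pics/s6.png')[190:310,240:390]
cv2.imwrite('pics/b6.png',np.hstack([cv2.resize(a,(400,312)),cv2.resize(b,(400,312))]))
d=np.abs(load('t6.png')['pixels'].astype(int)-load('top1.png')['pixels']).max(2)
for n,(x,y) in dict(filter=(267,219),carton=(305,205),bearing=(326,276),driver=(320,304),mug=(125,298),jar=(143,210),tape=(472,231)).items(): print(n,(d[y-18:y+19,x-18:x+19]>60).sum())"
```

```text
pin top z~ 0.172 pin~ 0.053
filter 0
carton 0
bearing 174
driver 663
mug 0
jar 0
tape 783
```

View pics/b6.png

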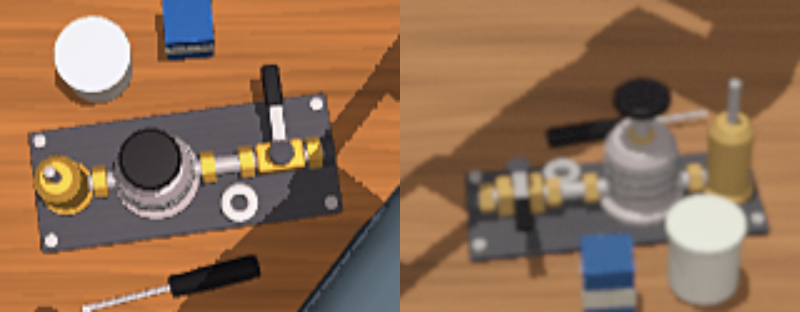

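The lever now lies square across the pipe, with its hub at (280,153) and tip at (268,66). That tilt matches the unit's yaw. The plunger is up, the pin is out, and the bearing and screwdriver haven't moved (the differences there are shadow). The arm covers the tape from well above.

```bash
python3 -c "
from bench import ctrl
print(ctrl.hand_in())"
```

```text
the job is handed in; nothing more can be done
None
```

I handed the job in: three full strokes popped the pin fully out, the lever was then pushed to its stop square across the pipe, and the plunger is up. The loose things I could see had not moved; the arm hid the tape in the last picture, but it passed well above it.

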